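# Pack the sample case in layers

## Task

Pack the open sample case in layers. First lay the closed petri dish flat on the floor of the bay at the hasp end and the tape roll flat on the floor of the other bay; then set the divider plate level on the four corner posts above them; last stand the amber bottle in the divider's well above the dish and the black stopper in the well above the tape roll. Let go of everything, and leave the timer and the marker where they are.

Things in the scene. Friction and masses are not known exactly. Their poses are not given: they have to be found in the camera images.
- case: Open grey case, fixed, outside 138 (x) x 178 (y) x 52 mm, walls and floor 4 mm. Origin: centre of underside, z up. Steel hasp sticks out 20 mm at its +y end, 58 mm high. A 12 mm high rib along x at y = 0 parts the floor (z = 4 mm) into two bays: middles (0, 42) mm (hasp end) and (0, -42) mm. In each inner corner an 18 x 18 mm post, top at z = 30 mm, carries the divider.
- divider: Loose white plate, 120 (x) x 160 (y) x 12 mm, 0.1 to 0.2 kg, flat. Origin: centre of underside, z up. Two round wells, 50 mm across, floors 4 mm above the underside, at (0, 46) and (0, -46) mm. Between them an upright grip, 14 mm thick (x), 32 mm long (y), top 38 mm above the underside. Long side along the case's, it has 5 mm play all round; either way round will do.
- dish: Closed clear petri dish with beige contents, round, 60 mm across, 15 mm high (56 mm across in the lowest 6 mm). Origin at the centre of its underside, z up.
- tape: Roll of white labelling tape with a brown core, lying flat, 60 mm across, 18 mm high. Origin at the centre of its underside, z up.
- bottle: Small amber bottle with black screw cap, standing, 33 mm across, 86 mm high, 0.04 to 0.08 kg; its straight body reaches up to 53 mm: grip it there. Origin at the centre of its underside, z up.
- stopper: Black rubber stopper standing on its wide end, 38 mm across at the foot, slightly narrower at the top, 30 mm high. Origin at the centre of its underside, z up.
- timer: Bystander: bench timer lying flat, 66 x 62 x 18 mm. Origin at the centre of its underside. Not to be moved.
- marker: Bystander: black marker pen lying flat, 132 mm long (y), 17 mm thick. Origin at the centre of its underside. Not to be moved.
There are look-alikes about, which are no part of the job. Leave any blue look-alike of the bottle alone.

How it is judged:
By the outcome, as a careful person would: the job done as asked, in the order asked, and still so for the second after the job is handed in, with the robot touching nothing.
It also fails if it takes over 128 s, if anything falls off the work surface, if the arm or the gripper's body presses on something with over 40 N, if the wrist force passes 120 N, or if a joint passes its speed limit or range.

## Robot

A 6-joint arm with a two-finger parallel gripper is mounted at the origin on a cart in front of the work surface, level with it; the furniture and walls round the work are solid. World frame = base frame: x ahead of the robot, y to its left, z up, the work surface at z = 0. Lengths are in m, angles in rad, forces in N, time in s.
With the tool pointing down it reaches from about 0.375 to 0.925 m from the base axis. Payload 5.7 kg.
Tool frame: the origin (TCP) lies midway between the tips of the shut fingers; the grasp point (between the pads) lies 19 mm behind it; z points along the fingers, y is the line along which they close (so a half turn about z gives the same grasp; the last joint's range is limited). The gripper opens to 88 mm and grips with 3 to 60 N. Pads are 20 mm wide; open, the fingers measure 115 mm over their backs; the gripper's body (75 mm by 178 mm) begins 61 mm behind the grasp point.
Start: joints at [1.024, 0.359, 1.51, -0, 1.272, -0.115], TCP at [0.251, 0.545, 0.223] pointing down, gripper open.
Joint ranges: [-2.97, 2.97], [-1.01, 2.36], [0.21, 2.38], [-0.96, 4.11], [0.2, 2.71], [-2.98, 2.98]. Speed limits (rad/s): [2.39, 2.39, 3.14, 3.14, 3.14, 3.14].

## Interface

Orientations are given as a unit quaternion [x, y, z, w].
In Python, from bench import move_ptp, servo_line, goto_joints, move_gripper, sleep, inverse_kinematics, capture, PlanningError, close_job, spot_in, silhouettes, current_clock, current_joint_pos, current_qvel, current_joint_torque, current_position, current_orientation, current_force, current_torque, current_finger_gap, current_grip_force gives the robot as it stands. Calls block until the motion is done:
- move_ptp(position, orientation): joint-space move of the TCP to a pose.
- servo_line(position, orientation=None, rate=0.15, contact_N=None): straight line of the TCP; orientation=None keeps the orientation; rate is the mean speed in m/s. With contact_N (N) it stops when the force on the tool has changed by that much, and returns True; else False.
- goto_joints(angles): joint-space move.
- move_gripper(opening): finger opening in m; the grip force is fixed at half the most; returns when the fingers have stopped.
- sleep(seconds).
- inverse_kinematics(position, orientation): joint angles nearest the present ones, or None.
- capture(name): name is "scene" or "top" or "wrist"; returns a dict with "image" (420x560x3 uint8, blue, green, red), "range_z" (420x560 float32, m along the optical axis (not along the pixel's ray), 0 where there is no reading), "intrinsics" (3x3 intrinsics, pixels), "k1" (the pictures are not rectified: a ray, as slopes to the right and down, at radius r is drawn at 1 + k1 r^2 times it, then the intrinsics apply), "R" (3x3) and "t" (3): a world point X has camera coordinates R X + t. Camera axes: x right, y down, z forward; pixel columns grow to the right and rows downward; lengths in m; the calibration is good to about 2 mm. A picture is of the moment at which its call begins.
A pose or a line that the arm cannot do raises PlanningError and nothing moves.
- close_job(): hands the job in; it is judged then, once.
Trained networks look in the newest picture that a camera, given by its name, has taken for a name from the list of things; names that differ only in an ending like _2 or _b are one class to them, and where a whole thing is asked for, a point or a joint stands for the part that bears it (a point fixed in the world has none). Each returns a list of dicts, best first, with "conf" (0 to 1); they miss things now and then, are a little off and sometimes report something else, mostly with a low value. They report only what shows in the picture. A call takes as long as a camera call. They do not tell look-alikes from the thing itself.
- spot_in(camera, query): "xy" ([column, row] in pixels, amid what is visible of it).
- silhouettes(camera, query): "region" (420x560 bool, what is visible of it) and "xy" ([column, row] in pixels, amid what is visible of it).
Readings, each from a call of its own:
- current_clock(): time.
- current_joint_pos(): joint angles.
- current_qvel(): joint speeds.
- current_joint_torque(): joint torques, N m.
- current_position(): TCP position.
- current_orientation(): TCP orientation.
- current_force(): force on the tool from outside, world axes, zero at the start.
- current_torque(): the same for the moment, N m.
- current_finger_gap(): finger opening in m.
- current_grip_force(): force on a finger pad.
Only numpy, scipy, OpenCV 4.12 (cv2) and the standard library are available. Lean on these libraries where they do the work, as an engineer would, in place of code of your own. Each camera call takes 0.05 s, during which the arm holds its last target. There are 200 camera calls.

## Working session

There is one attempt and no reset: what is moved stays moved. The work goes in short steps, each a Python script; the robot and the scene stay as the last script left them, time stands still between calls to the robot, and variables do not carry over. Pictures are saved under pics/ and viewed, at most 14 in all, crops included, and the job is handed in when it is done.

```bash
mkdir -p pics; ls; python3 - <<'E'
from bench import *
import cv2
for n in ("scene","top"):
    c=capture(n); cv2.imwrite(f"pics/{n}0.png",c["image"])
    print(n,c["intrinsics"].tolist() if hasattr(c["intrinsics"],'tolist') else c["intrinsics"],c["k1"],c["R"],c["t"])
    for q in ("case","divider","dish","tape","bottle","stopper","timer","marker"):
        print(q,[(round(d["conf"],2),[int(v) for v in d["xy"]]) for d in spot_in(n,q)])
print(current_clock(),current_orientation())
E
```

```text
pics
scene [[501.8933180686004, 0.0, 285.4675770977369], [0.0, 501.8933180686004, 214.38352522727862], [0.0, 0.0, 1.0]] -0.03440830908039761 [[ 0.80355647 -0.59522652 -0.00154459]
 [-0.42073217 -0.56614948 -0.70884357]
 [ 0.42104802  0.57024569 -0.70536403]] [-0.46355877  0.34042041  0.76778542]
case []
divider [(0.97, [274, 295]), (0.7, [287, 216])]
dish [(0.72, [286, 216])]
tape [(0.85, [198, 257])]
bottle [(0.82, [229, 216]), (0.69, [319, 232])]
stopper [(0.82, [360, 285]), (0.33, [287, 213])]
timer [(0.64, [395, 245])]
marker [(0.81, [349, 210])]
top [[382.02593487572966, 0.0, 274.16989734952017], [0.0, 382.02593487572966, 205.86437903049202], [0.0, 0.0, 1.0]] -0.05014070631123661 [[-0.01781998 -0.99977801 -0.01124158]
 [-0.99028904  0.01919906 -0.13769174]
 [ 0.13787701  0.00867875 -0.99041133]] [0.10940277 0.62121889 0.78908871]
case [(0.58, [185, 266]), (0.22, [272, 195])]
divider [(0.78, [338, 260])]
dish [(0.87, [270, 195])]
tape [(0.67, [274, 290]), (0.17, [268, 195])]
bottle [(0.75, [253, 245]), (0.5, [322, 191])]
stopper [(0.62, [378, 190])]
timer [(0.81, [354, 133])]
marker [(0.91, [297, 139]), (0.35, [354, 133])]
0.9 [ 2.14226392e-01  9.76784036e-01 -7.74100923e-06 -1.33366848e-05]
```

View pics/scene0.png

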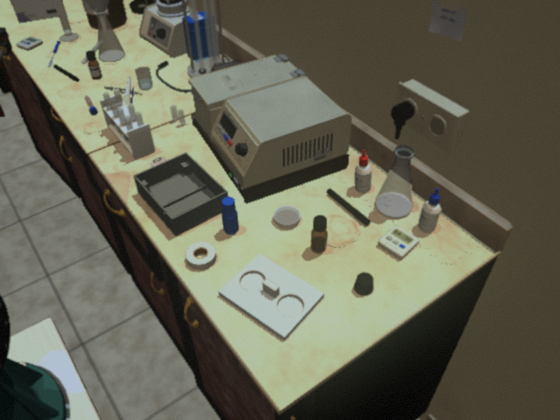

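View pics/top0.png

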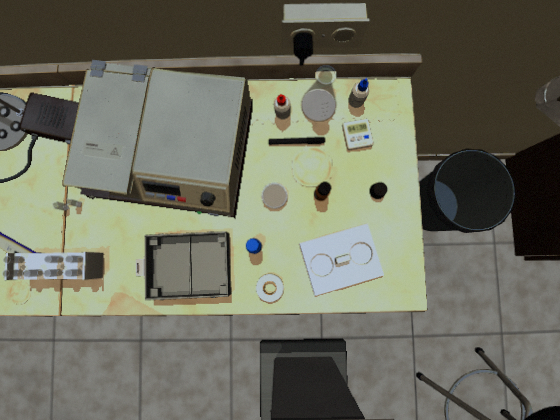

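The scene shows the amber bottle at scene (319,235), top (322,191), and a blue look-alike at scene (230,216), top (253,245), which I leave alone. A far amber bottle at scene (95,65) is out of reach. The case is at top (187,266) with its hasp on the left (+y), the dish at (275,195), tape (270,288), stopper (378,190) and divider (342,260). The instrument block is close on the case's +x side.

```bash
cat > h.py <<'E'
from bench import *
import numpy as np, cv2
def cloud(c, uv=None):
    "world points for every pixel from depth (HxWx3), nan where none"
    K,k1=c["intrinsics"],c["k1"]
    H,W=c["range_z"].shape
    u,v=np.meshgrid(np.arange(W),np.arange(H))
    d=rays(c,np.stack([u,v],-1).reshape(-1,2))
    z=c["range_z"].reshape(-1,1).astype(float); z[z==0]=np.nan
    return ((d*z-c["t"])@c["R"]).reshape(H,W,3)
def rays(c,uv):
    D=np.array([c["k1"],0,0,0,0.])
    p=cv2.undistortPoints(np.asarray(uv,float).reshape(-1,1,2),np.array(c["intrinsics"]),D).reshape(-1,2)
    return np.c_[p,np.ones(len(p))]
def onplane(c,uv,z):
    d=rays(c,uv)@c["R"]; o=-c["R"].T@c["t"]
    return o+d*((z-o[2])/d[:,2])[:,None]
E
python3 - <<'E'
from h import *
c=capture("top"); P=cloud(c); np.save("P.npy",P)
hts=dict(divider=.012,dish=.015,tape=.018,bottle=.086,stopper=.030,timer=.018,marker=.017,case=.052)
for cam in("top","scene"):
    c=capture(cam);P=cloud(c)
    for q,h in hts.items():
        for s in silhouettes(cam,q)[:2]:
            m=s["region"]; p=P[m]; p=p[~np.isnan(p[:,2])]
            if len(p)<5: continue
            zt=np.percentile(p[:,2],[5,50,95])
            t=p[abs(p[:,2]-h)<.005]
            if len(t)<5: print(cam,q,"no top",s["conf"],s["xy"],zt.round(3)); continue
            r=cv2.minAreaRect(t[:,:2].astype(np.float32)*1000)
            print(cam,q,round(s["conf"],2),np.int32(s["xy"]),"z",zt.round(3),"topz",np.median(t[:,2]).round(4),"mean",t.mean(0)[:2].round(4),"rect",np.round(r[0],1),np.round(r[1],1),round(r[2],1), len(t))
# environment map: heights around the case
c=capture("top");P=cloud(c)
for x in np.arange(.3,.8,.04):
    print(round(x,2),[ (lambda w: round(float(np.max(w)),2) if len(w) else None)(P[...,2][(abs(P[...,0]-x)<.02)&(abs(P[...,1]-y)<.025)]) for y in np.arange(.55,-.45,-.05)])
E
```

```text
top dish 0.59 [272 194] z [0.012 0.015 0.017] topz 0.0146 mean [0.6527 0.0969] rect [653.3  96.9] [56.7 58.1] 88.8 528
top tape 0.66 [268 283] z [0.002 0.018 0.02 ] topz 0.0179 mean [0.4476 0.1114] rect [447.8 111.5] [54.9 56.3] 89.0 448
top bottle 0.72 [320 187] z [0.021 0.084 0.088] topz 0.0858 mean [ 0.6548 -0.0084] rect [654.5  -8.3] [25.1 24.9] 62.1 130
top bottle 0.6 [254 245] z [0.041 0.085 0.088] topz 0.086 mean [0.5388 0.144 ] rect [539.6 144.1] [24.7 24.6] 88.8 130
top stopper 0.8 [376 189] z [0.006 0.03  0.032] topz 0.0305 mean [ 0.6599 -0.1376] rect [ 659.8 -137.5] [29.4 29.3] 87.0 159
top stopper 0.18 [318 190] z [0.005 0.075 0.088] topz 0.0284 mean [ 0.642  -0.0036] rect [642.4  -4.5] [26.3  6.1] 71.1 9
top timer 0.73 [355 132] z [0.012 0.016 0.019] topz 0.0163 mean [ 0.7922 -0.0978] rect [792.9 -98.1] [65.8 62.2] 8.7 673
top marker 0.79 [295 139] z [0.009 0.013 0.016] topz 0.014 mean [0.7807 0.0428] rect [780.6  42.4] [125.4  11.9] 90.0 206
top marker 0.56 [319 189] z [0.012 0.078 0.088] topz 0.0189 mean [ 0.6448 -0.0012] rect [645.   -2.5] [29.4  8.8] 58.0 12
top case
[... 2154 characters left out ...]
5, 0.05, 0.05, 0.05, 0.05, 0.0, 0.0, 0.0, 0.01, 0.02, 0.02, 0.0, 0.0, 0.0, None, None, None]
0.62 [0.04, 0.14, 0.15, 0.15, 0.11, 0.11, 0.14, 0.14, 0.0, 0.02, 0.02, 0.05, 0.0, 0.0, 0.01, 0.0, 0.0, None, None, None]
0.66 [0.05, 0.15, 0.15, 0.15, 0.16, 0.16, 0.16, 0.16, 0.04, 0.02, 0.02, 0.09, 0.0, 0.03, 0.03, 0.0, 0.0, None, None, None]
0.7 [0.0, 0.16, 0.16, 0.16, 0.16, 0.16, 0.16, 0.16, 0.16, 0.02, 0.0, 0.01, 0.01, 0.0, 0.0, 0.0, 0.0, None, None, None]
0.74 [None, 0.16, 0.16, 0.16, 0.16, 0.16, 0.16, 0.16, 0.16, 0.0, 0.01, 0.0, 0.01, 0.02, 0.0, 0.0, 0.0, None, None, None]
0.78 [0.07, 0.16, 0.16, 0.16, 0.16, 0.16, 0.16, 0.16, 0.16, 0.02, 0.02, 0.02, 0.02, 0.02, 0.02, 0.0, 0.0, None, None, None]
```

```bash
python3 - <<'E'
from h import *
for cam in("top","scene"):
    c=capture(cam);P=cloud(c);X,Y,Z=P[...,0],P[...,1],P[...,2]
    cc=-c["R"].T@c["t"];print(cam,cc.round(3))
    def rect(m,n):
        p=P[m][:,:2]; r=cv2.minAreaRect(p.astype(np.float32)*1000); print(n,len(p),np.round(r[0],1),np.round(r[1],1),round(r[2],1)); return p
    reg=(X>.38)&(X<.61)&(Y>-.17)&(Y<.06)
    rect(reg&(Z>.008)&(Z<.016),"div plate")
    g=rect(reg&(Z>.033)&(Z<.045),"div grip"); print("grip mean",g.mean(0).round(4))
    print("bench z",np.nanmedian(Z[reg&(Z<.005)]).round(4))
    reg=(X>.41)&(X<.585)&(Y>.18)&(Y<.41)
    rect(reg&(Z>.046)&(Z<.056)&(Y<.385),"case rim")
    rect(reg&(Z>.046)&(Z<.062),"case+hasp")
    f=(Z>.03)&(X>.585)&(X<.7)
    for y in (.16,.18,.2,.24,.28,.32,.36,.4): 
        k=f&(abs(Y-y)<.01); print("instr y",y,"minx",np.percentile(X[k],1).round(3) if k.any() else None, np.percentile(Z[k],[1,99]).round(3) if k.any() else "")
    k=(Z>.04)&(X>.6)&(X<.75)&(Y<.3);print("instr min y",np.percentile(Y[k&(Y>.13)],1).round(3))
c=capture("top");cv2.imwrite("pics/z0.png",cv2.resize(np.hstack([c["image"][225:305,130:240],c["image"][150:230,280:390]]),None,fx=3,fy=3,interpolation=3))
E
```

```text
top [0.508 0.091 0.868]
div plate 3002 [506.4 -48.8] [121.1 158.8] 15.1
div grip 91 [506.9 -48.8] [13.8 29.7] 15.0
grip mean [ 0.5067 -0.0484]
bench z -0.0006
case rim 667 [498.9 292.1] [140.1 184.6] 1.7
case+hasp 766 [498.7 298.3] [140.1 196.9] 1.7
instr y 0.16 minx None 
instr y 0.18 minx 0.606 [0.032 0.16 ]
instr y 0.2 minx 0.605 [0.046 0.157]
instr y 0.24 minx 0.61 [0.043 0.157]
instr y 0.28 minx 0.619 [0.047 0.157]
instr y 0.32 minx 0.625 [0.045 0.157]
instr y 0.36 minx 0.632 [0.045 0.157]
instr y 0.4 minx 0.638 [0.037 0.155]
instr min y 0.168
scene [ 0.192 -0.521  0.782]
div plate 3370 [506.4 -47.9] [122.3 162.4] 14.8
div grip 107 [505.8 -49.5] [13.9 31.6] 16.3
grip mean [ 0.5058 -0.0499]
bench z -0.0026
case rim 604 [498.3 291. ] [139.9 187.6] 2.0
case+hasp 671 [498.  298.3] [139.9 202.3] 2.0
instr y 0.16 minx None 
instr y 0.18 minx 0.606 [0.032 0.157]
instr y 0.2 minx 0.603 [0.038 0.156]
instr y 0.24 minx 0.608 [0.034 0.157]
instr y 0.28 minx 0.618 [0.036 0.156]
instr y 0.32 minx 0.624 [0.034 0.157]
instr y 0.36 minx 0.63 [0.034 0.158]
instr y 0.4 minx 0.636 [0.034 0.154]
instr min y 0.167
```

View pics/z0.png

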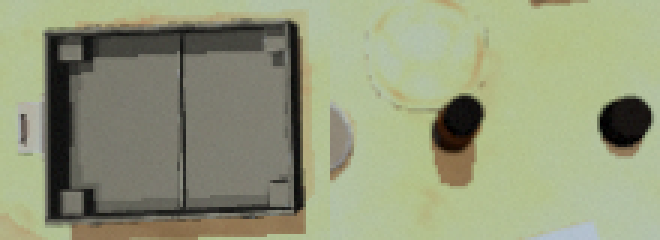

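Crop confirms: left (455,125) is brown-amber with a black cap, so the amber bottle; right (625,120) the black stopper. Case ≈ (0.4986, 0.2885), yaw 1.9°, hasp at +y. Starting with the dish.

```bash
cat >> h.py <<'E'
from math import *
CASE=np.array([.4986,.2885]); CY=radians(1.9); ZT=.27
def incase(x,y): return CASE+np.array([x*cos(CY)-y*sin(CY),x*sin(CY)+y*cos(CY)])
def q(a):
    "tool down, closing line at yaw a"
    t=(pi/2-a)/2; return [sin(t),cos(t),0.,0.]
def best(p,a):
    js=[(inverse_kinematics(p,q(b)),b) for b in (a,a+pi,a-pi)]
    j=current_joint_pos()
    js=[(abs(k[5]-j[5]),b) for k,b in js if k is not None]
    return q(min(js)[1])
def over(xy,a,z=ZT):
    p=[*map(float,xy),z]; o=best(p,a); move_ptp(p,o)
def down(xy,z,rate=.12,N=None):
    return servo_line([*map(float,xy),z],rate=rate,contact_N=N)
def pick(xy,a,z,opening,zt=ZT):
    move_gripper(opening); over(xy,a,max(z+.07,.13)) if False else over(xy,a)
    down(xy,z+.05,.25); hit=down(xy,z,.08,12); move_gripper(0.0)
    print("pick",hit,"gap",round(current_finger_gap(),4),"grip",round(float(np.mean(current_grip_force())),1),np.round(current_position(),4),"t",round(current_clock(),1))
    servo_line([*map(float,xy),zt],rate=.25)
    print("lifted gap",round(current_finger_gap(),4))
def place(xy,a,z,opening,N=8):
    over(xy,a); down(xy,z+.04,.25); hit=down(xy,z,.05,N)
    print("place",hit,np.round(current_position(),4),"gap",round(current_finger_gap(),4),"F",np.round(current_force(),1))
    move_gripper(opening); down(xy,ZT,.25); print("t",round(current_clock(),1))
E
sed -i 's/over(xy,a,max(z+.07,.13)) if False else over(xy,a)/over(xy,a)/' h.py
python3 - <<'E'
from h import *
pick([.653,.097],0,.004,.085)
place(incase(0,42e-3),CY,.0085,.070)
E
```

```text
pick False gap 0.0587 grip 30.0 [0.6532 0.097  0.0044] t 6.8
lifted gap 0.0581
place True [0.4964 0.3301 0.0082] gap 0.0581 F [ 0.3 -0.7  4.9]
t 12.6
```

```bash
python3 - <<'E'
from h import *
pick([.447,.1112],-pi/6,.004,.085)
place(incase(0,-42e-3),CY,.0085,.070)
over([.55,-.02],radians(15)); 
c=capture("top");P=cloud(c)
cv2.imwrite("pics/a1.png",cv2.resize(c["image"][215:315,130:260],None,fx=4,fy=4,interpolation=3))
X,Y,Z=P[...,0],P[...,1],P[...,2]
Ri=np.array([[cos(CY),sin(CY)],[-sin(CY),cos(CY)]])
L=(P[...,:2]-CASE)@Ri.T*1000
for n,s,z0 in(("dish",1,.019),("tape",-1,.022)):
    m=(abs(L[...,0])<45)&(L[...,1]*s>8)&(L[...,1]*s<80)&(Z>.012)
    p=L[m];print(n,len(p),"z",np.percentile(Z[m],[5,50,95]).round(4),p.min(0).round(1),p.max(0).round(1),p.mean(0).round(1))
E
```

```text
pick False gap 0.0588 grip 30.0 [0.4471 0.1112 0.0042] t 16.3
lifted gap 0.0582
place True [0.4992 0.2463 0.0082] gap 0.0584 F [-0.7  0.1  5.2]
t 21.5
dish 595 z [0.0159 0.0183 0.0208] [-29.3  12.9] [28.5 72.5] [-0.3 42.5]
tape 507 z [0.018  0.0217 0.0239] [-29.1 -73.1] [ 28.7 -12.6] [  0.  -43.4]
```

View pics/a1.png

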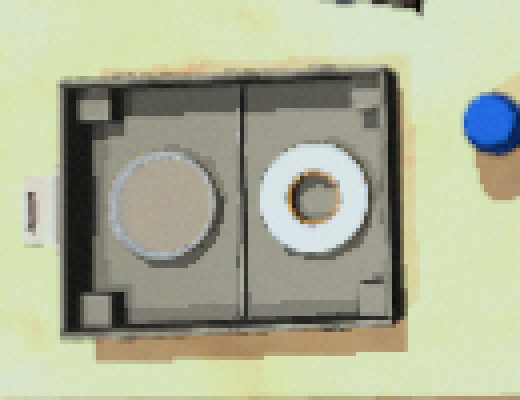

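Dish (crop 163,205) and tape (315,198) lie flat in their bays, hasp end on the left. Measured tops are 18–22 mm, as they must be. Now the divider.

```bash
python3 - <<'E'
from h import *
pick([.5063,-.0488],radians(15.2),.0155,.045)
xy=CASE; over(xy,CY); down(xy,.085,.2)
hit=down(xy,.0445,.03,8); p=current_position()
print(hit,np.round(p,4),current_finger_gap(),np.round(current_force(),1),current_clock())
c=capture("scene");cv2.imwrite("pics/d1.png",cv2.resize(c["image"][120:270,90:290],None,fx=4,fy=4,interpolation=3))
E
```

```text
pick False gap 0.0141 grip 30.0 [ 0.5063 -0.0488  0.0157] t 25.9
lifted gap 0.0135
True [0.4985 0.2884 0.0457] 0.013613576863627243 [-0.2  0.4  4.2] 30.6167
```

View pics/d1.png

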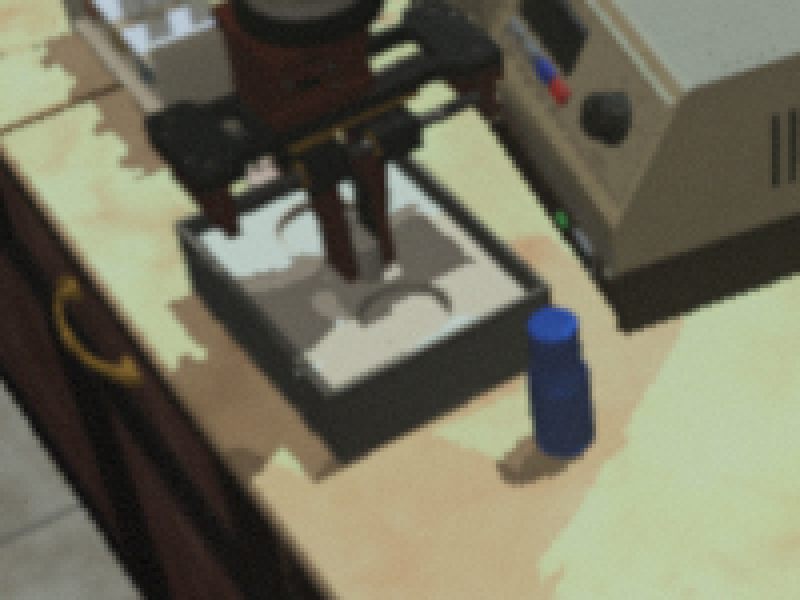

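The divider sits inside the case walls (crop 370,290), with contact exactly at post height. Release and measure its level and the wells.

```bash
python3 - <<'E'
from h import *
move_gripper(.045); down(CASE,ZT,.25); over([.62,.0],0)
c=capture("top");P=cloud(c)
Ri=np.array([[cos(CY),sin(CY)],[-sin(CY),cos(CY)]])
L=(P[...,:2]-CASE)@Ri.T*1000; Z=P[...,2]*1000
m=(abs(L[...,0])<63)&(abs(L[...,1])<83)
k=m&(Z>38)&(Z<46)&(abs(L[...,0])<58)&(abs(L[...,1])<75)
A=np.c_[L[k],np.ones(k.sum())];s=np.linalg.lstsq(A,Z[k],rcond=None)[0];print("plane",s.round(4))
k=m&(Z>37)&(Z<48);print("rect",cv2.minAreaRect(L[k].astype(np.float32)))
k=m&(Z>60);print("grip",L[k].mean(0),Z[k].max(),cv2.minAreaRect(L[k].astype(np.float32)))
for s in(1,-1):
    k=m&(Z<37.5)&(np.hypot(L[...,0],L[...,1]-46*s)<32);print("well",L[k].mean(0),np.median(Z[k]),k.sum())
cv2.imwrite("pics/d2.png",cv2.resize(c["image"][215:315,130:260],None,fx=4,fy=4,interpolation=3))
E
```

```text
plane [ 3.0000e-04 -2.7000e-03  4.1601e+01]
rect ((0.5139427185058594, -0.3837127685546875), (121.07160949707031, 160.9757843017578), 0.20213791728019714)
grip [ 0.63728476 -0.68676864] 71.35706452328075 ((0.3078460693359375, -0.7227678298950195), (30.918771743774414, 12.489727020263672), 87.34540557861328)
well [ 0.32965382 48.44270221] 33.58771285490956 412
well [  0.71382002 -45.65688043] 33.71357901217671 421
```

View pics/d2.png

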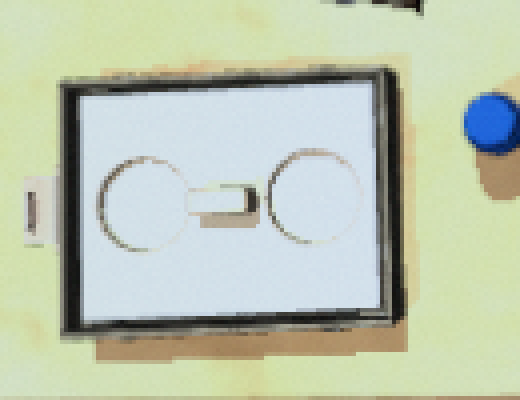

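Divider (crop 230,200) is level within 0.2 mm and centred, with the wells at (145,203) and (313,196). Bottle next, then stopper.

```bash
python3 - <<'E'
from h import *
pick([.654,-.0088],0,.014,.065)
place(incase(.0005,.0456),CY,.0475,.052,6)
E
```

```text
pick False gap 0.0326 grip 30.0 [ 0.6541 -0.0088  0.0143] t 36.8
lifted gap 0.0326
place True [0.4968 0.3337 0.0481] gap 0.0321 F [-0.9  0.2  5.6]
t 42.6
```

```bash
python3 - <<'E'
from h import *
pick([.6593,-.1388],0,.011,.065)
place(incase(.0005,-.0464),CY,.0445,.058,6)
over([.62,-.05],0); sleep(.5)
c=capture("scene");cv2.imwrite("pics/e1.png",cv2.resize(c["image"][110:310,90:430],None,fx=2.3,fy=2.3,interpolation=3))
c=capture("top");P=cloud(c);Z=P[...,2]*1000
Ri=np.array([[cos(CY),sin(CY)],[-sin(CY),cos(CY)]]);L=(P[...,:2]-CASE)@Ri.T*1000
m=(abs(L[...,0])<63)&(abs(L[...,1])<83)
for n,lo,s in(("bottle",112,1),("stopper",57,-1)):
    k=m&(Z>lo)&(L[...,1]*s>25);print(n,L[k].mean(0).round(1),np.median(Z[k]).round(1),k.sum())
k=m&(Z>38)&(Z<46)&(abs(L[...,0])<58)&(abs(L[...,1])<75)
print(np.linalg.lstsq(np.c_[L[k],np.ones(k.sum())],Z[k],rcond=None)[0].round(4))
for t in("timer","marker"): print(t,[(round(d["conf"],2),np.round(d["xy"])) for d in spot_in("top",t)[:1]])
print(current_clock(),current_finger_gap())
E
```

```text
pick False gap 0.0328 grip 29.9 [ 0.6594 -0.1388  0.0112] t 47.2
lifted gap 0.0327
place True [0.4999 0.2419 0.0452] gap 0.033 F [-0.8 -0.5  5. ]
t 53.2
bottle [ 0.6 44.9] 119.3 146
stopper [  0.8 -48.4] 63.4 193
[ 1.30000e-03 -1.70000e-03  4.16128e+01]
timer [(0.58, array([348., 131.]))]
marker [(0.69, array([294., 140.]))]
55.0917 0.05829944550162584
```

View pics/e1.png

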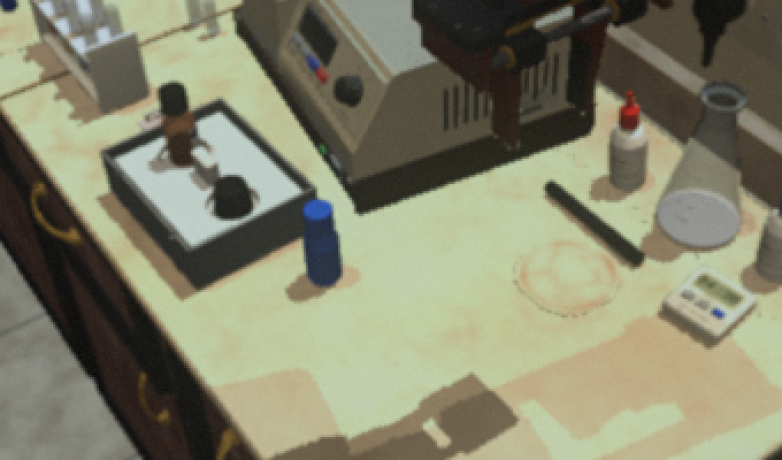

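Bottle (crop 177,125) stands in the hasp-end well and stopper (232,197) in the other. Their tops measure 119 and 63 mm (expected 120 and 64), and the timer and marker are where they were. Handing in.

```bash
python3 -c "
from bench import *
print(close_job())"
```

```text
the job is handed in; nothing more can be done
None
```

The case is packed in the order asked and handed in at about 55 s: dish and tape flat in their bays, divider level on the posts, bottle and stopper standing in their wells, and the timer and marker not moved.

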